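Hold a capped bottle ready over the balance pan

ROBOT

A 7-joint arm with a two-finger parallel gripper is mounted at the origin on the work surface. World frame = base frame: x ahead of the robot, y to its left, z up, the work surface at z = 0. Lengths are in m, angles in rad, forces in N, time in s.
With the tool pointing down it reaches from about 0.4 to 0.875 m from the base axis. Payload 19.3 kg.
Tool frame: the origin (TCP) lies at the very end of the fingers, on their centre line; the grasp point (between the pads) lies 19 mm behind it; z points along the fingers, y is the direction in which the jaws open and shut (so a half turn about z gives the same grasp; the last joint's range is limited). The gripper opens to 85 mm and grips with 20 to 120 N. Pads are 22 mm wide; open, the fingers measure 114 mm over their backs; the gripper's body (76 mm by 85 mm) begins 54 mm behind the grasp point. The pads swing forward as they close: fully open they stand 13 mm farther back than shut.
Start: joints at [-1.183, 0.521, -0.036, 1.599, 0.021, 1.021, -0.113], TCP at [0.276, 0.561, 0.231] pointing down, gripper open.
Joint ranges: [-2.91, 2.91], [-0.3, 2.13], [-1.5, 1.42], [0.17, 2.43], [-1.26, 4.41], [0.16, 1.93], [-2.52, 2.52]. Speed limits (rad/s): [1.89, 1.89, 2.39, 2.39, 3.01, 3.01, 3.01].

INTERFACE

Orientations are given as [roll, pitch, yaw] about the fixed x, y, z axes, in that order (R = Rz(yaw) Ry(pitch) Rx(roll)).
In Python, from workcell import bot, grab_frame, calibration, workorder gives the robot as it stands.
- The arm moves only by the tool move_arm, never from a script. Its arguments are lists of equal length, an entry for each row: "jaw": the closure in counts, from 0 (fully open) to 255 (shut); "dp": the shift along the tool's x, y, z in units of 800 mm (1.0 is 800 mm), a list of three; "rotation": the turn, a rotation vector about the tool's x, y, z in units of pi rad (1.0 is pi rad), a list of three. In form: {"jaw": [jaw, ...], "dp": [[dx, dy, dz], ...], "rotation": [[rx, ry, rz], ...]}. A call has 1 to 10 rows; each row shifts and turns the commanded pose from where the row before left it, along the tool's axes as they then stand; what a row does not reach is not made up. A row lasts 1/8 s, in which the tool goes at most 62.5 mm and 10.7 degrees, less where a joint would pass 70% of its speed; a pose out of reach is approached as far as the arm can. A call with a number of a shift or a turn outside -1 to 1 is refused whole. A call with a gripper value outside its range is refused whole. The fingers move at their own pace and stop on an object; "squeeze" is the grip in N (left out, the last holds). Time passes only in rows, so rows that do not move let the fingers close. It gives the time, the measured TCP pose, the force and the opening at its end, in the units of the state.
- bot.observe(): the state, without advancing time (a new reading comes with each control period).
- grab_frame(name): name is "scene" or "top" or "wrist"; returns the picture (384x512x3 uint8, blue, green, red); there is no depth.
- calibration(name): a dict with "camera_matrix" (3x3 intrinsics, pixels), "T" (4x4, takes a point from camera to world coordinates). Camera axes: x right, y down, z forward; pixel columns grow to the right and rows downward; lengths in m; the calibration is good to about 2 mm. A picture is of the moment at which its call begins: read the wrist's pose just before it. calibration takes no time and is no camera call; for the wrist camera it gives the pose at the moment of the call.
- workorder.job_done(): hands the job in, once; it reports no verdict.
The state is a dict: "clock": time; "qpos": joint angles; "qd": joint speeds; "joint_efforts": joint torques, N m; "position": TCP position; "tool_rot": TCP orientation; "force": force on the tool from outside, world axes, zero at the start; "moment": the same for the moment, N m; "grip_width": finger opening in m.
Only numpy, scipy, OpenCV 4.12 (cv2) and the standard library are available. Lean on these libraries where they do the work, as an engineer would, in place of code of your own. Each camera call takes 0.05 s, during which the arm holds its last target. There are 200 camera calls.

TASK

The balance is being zeroed for weighing the clear glass bottle with the blue cap, which stands loosely capped in the spill tray. Screw its blue cap fully tight (clockwise) while it still stands in the tray, then lift the bottle, carry it across to the balance, clear of the tube rack and over the rim of the glass draught ring, and finish holding it still and upright inside the ring, centred over the pan with its base about 10 mm above the pan. Finish while still holding it: do not set it down or let go, let nothing touch the balance at any time, and leave the red-capped amber bottle, the tube rack and the slide box where they are.

Things in the scene. Friction and masses are not known exactly. Their poses are not given: they have to be found in the camera images.
- bottle: the bottle to move: clear glass, round, 56 mm diameter up to 64 mm height, narrowing to a neck hidden in the blue cap; 106 mm high with the cap, 0.11 to 0.18 kg, loose. Origin: centre of its underside; z up along its axis. It can be turned about its axis freely (any yaw at the start).
- cap_top (a point): centre of the flat top of the bottle's blue screw cap. The cap is a round knurled cylinder, 52 mm diameter and 26 mm high (from 80 to 106 mm above the bottle's underside), on the bottle's axis; grip it across its sides from above. It cannot come off the bottle.
- cap (a joint): turn of the blue cap on the bottle (rad): 0 is screwed fully tight against its stop, positive is loosened (anticlockwise seen from above), at most 1.7; starts between 0.6 and 1.3. Turns with light friction (0.006 N m) with no change of height; stays where it is left. The bottle's weight on the tray is enough to keep it from turning along; once the cap is at its stop the bottle turns with it.
- tray: fixed white spill tray, 230 mm (its x) by 150 mm (its y), rim 22 mm high, floor 4 mm thick; the two bottles stand on its floor about 116 mm apart along its x. It may be on either side of the tube rack. Origin: centre of its underside.
- balance: fixed white precision balance, 280 mm deep (its x) and 200 mm wide; sloping display on its -x side, towards the robot. It may be on either side of the tube rack. Origin: centre of its underside. The glass draught ring is fixed on its deck round the pan: 150 mm outer and 144 mm inner diameter, top 128 mm above the table. Nothing may touch any part of the balance.
- pan (a point): centre of the top face of the balance's round steel pan, 120 mm diameter, 80 mm above the table; on the axis of the draught ring. The pan is rigid.
- amber_bottle: bystander: bottle of the same shape and size in amber glass with a red cap, loose in the tray. Origin: centre of its underside.
- tube_rack: bystander and obstacle: blue tube rack, 170 mm (its x) by 74 mm (its y), 70 mm high, with capped tubes reaching 124 mm above the table, standing loose between tray and balance, 0.8 kg. Origin: centre of its underside.
- slide_box: bystander: blue open box of glass slides, 90 mm (its x) by 150 mm (its y) by 29 mm high, loose beyond the rack. Origin: centre of its underside.
Mind the look-alikes: they are no part of the job. Leave any purple look-alike of the bottle alone.

How it is judged:
By the outcome, as a careful person would: the job done as asked, in the order asked, and still so for the second after the job is handed in, while the arm keeps its last pose, push and grip.
It also fails if it takes over 51 s, if anything falls off the work surface, if the arm or the gripper's body presses on something with over 40 N, if the wrist force passes 120 N, or if a joint passes its speed limit or range.

## Working session

There is one attempt and no reset: what is moved stays moved. The work goes in short steps, Python scripts to look and compute and a tool call to move; the robot and the scene stay as the last step left them, time stands still between calls to the robot, and variables do not carry over. Pictures are saved under pics/ and viewed, about 8 in all and at most 12, crops included, and the job is handed in when it is done.

Besides the shell and the picture viewer there is one more tool, called after "Emit:" in YAML: its name, and indented under it one key for each argument. move_arm: Moves the arm, as the interface text tells. Shifts and turns lie within -1 to 1; 1 stands for 800 mm of shift or pi rad of turn. Its arguments: {"type":"object","properties":{"jaw":{"type":"array","items":{"type":"number"}},"dp":{"type":"array","items":{"type":"array","items":{"type":"number","minimum":-1,"maximum":1}}},"rotation":{"type":"array","items":{"type":"array","items":{"type":"number","minimum":-1,"maximum":1}}},"squeeze":{"type":"number"}},"required":["jaw","dp","rotation"]}

```bash
mkdir -p pics; ls
python3 - <<'E'
from workcell import bot, grab_frame, calibration
import cv2,numpy as np
print(bot.observe())
for n in("scene","top"):
    f=grab_frame(n);cv2.imwrite(f"pics/{n}0.png",f);c=calibration(n);print(n,np.array(c["camera_matrix"]).tolist(),np.array(c["T"]).round(4).tolist())
E
```

```text
pics
{'clock': 0.0, 'qpos': array([-1.1831864 ,  0.52202482, -0.03635563,  1.59998581,  0.02119072,
        1.02109528, -0.11280436]), 'qd': array([ 0.0029883 , -0.00022902, -0.00245919,  0.0010502 , -0.00040405,
        0.00037863, -0.00041373]), 'joint_efforts': array([ 1.23924507e-03, -9.27116132e+01,  1.98057085e+00, -3.69934630e+01,
        1.78530364e-02,  8.15869396e-03,  5.41241718e-06]), 'position': array([0.27611031, 0.56033648, 0.23072663]), 'tool_rot': array([-3.14046534e+00,  5.80922283e-05,  2.68378765e+00]), 'force': array([-0.31015746, -0.02014908,  0.20192154]), 'moment': array([-0.00658933, -0.00328495, -0.00281007]), 'grip_width': 0.08528382878170153}
scene [[353.3317344742757, 0.0, 261.972253588536], [0.0, 353.3317344742757, 187.18613496335172], [0.0, 0.0, 1.0]] [[0.8217, 0.4643, -0.3305, 0.8558], [0.5698, -0.6803, 0.461, -0.3505], [-0.0108, -0.5671, -0.8236, 0.7408], [0.0, 0.0, 0.0, 1.0]]
top [[399.8205446044689, 0.0, 254.1676842146912], [0.0, 399.8205446044689, 191.82232062905524], [0.0, 0.0, 1.0]] [[-0.0145, -0.9921, 0.1242, 0.4942], [-0.9998, 0.0158, 0.01, 0.0115], [-0.0119, -0.1241, -0.9922, 1.1371], [0.0, 0.0, 0.0, 1.0]]
```

View pics/top0.png

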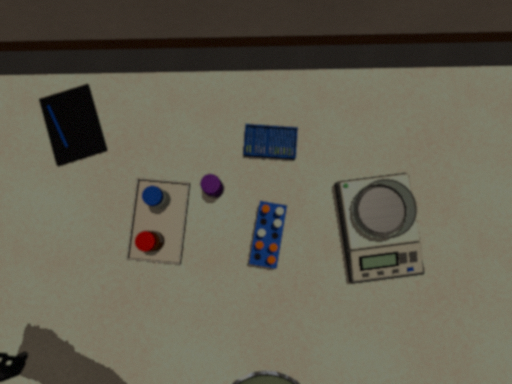

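View pics/scene0.png

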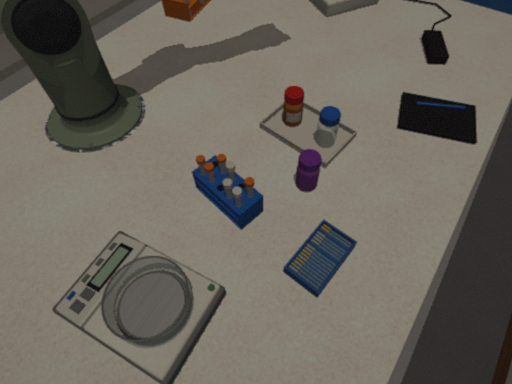

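The top view shows the blue cap near (153,196), red near (147,241), a purple look-alike near (211,186), the rack around (268,235) and the ring around (383,209). I'll enlarge the areas to measure them.

```bash
cat > h.py <<'E'
from workcell import bot, grab_frame, calibration
import cv2,numpy as np
def at(n,u,v,z,c=None):
    c=c or calibration(n);K=np.array(c["camera_matrix"]);T=np.array(c["T"])
    d=T[:3,:3]@np.linalg.solve(K,[u,v,1]);o=T[:3,3];return (o+d*(z-o[2])/d[2]).round(4)
E
python3 - <<'E'
import cv2,numpy as np
t=cv2.imread("pics/top0.png");s=cv2.imread("pics/scene0.png")
a=cv2.resize(t[170:270,120:220],None,fx=4,fy=4,interpolation=cv2.INTER_CUBIC)
b=cv2.resize(t[170:270,330:430],None,fx=4,fy=4,interpolation=cv2.INTER_CUBIC)
m=np.hstack([a,b])
for i in range(0,800,40): cv2.line(m,(i,0),(i,4 if i%200 else 10),(0,0,255),1)
for i in range(0,400,40): cv2.line(m,(0,i),(6,i),(0,0,255),1)
cv2.imwrite("pics/crop1.png",m)
E
```

```text
(no output)
```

View pics/crop1.png

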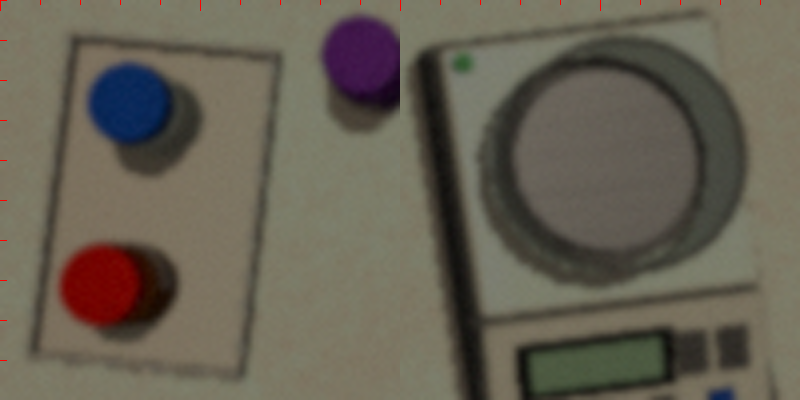

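The crop shows the blue cap centre at about (152.5,195.7), red (145.2,241.2), purple (210.5,184.5), and the pan centre at (381.5,209.7).

Run:
```python
from h import *
g=lambda n,u,v,z:print(n,at("top",u,v,z))
g("blue",152.4,195.5,.11);g("red",145.1,241,.11);g("purple",210.3,184.3,.106)
g("pan",381.4,209.5,.08);g("ringtop",383.8,208.5,.128)
for u,v in((260,201),(286,205),(275,269),(249,266)):g("rack",u,v,.07)
for u,v in((138.3,179.6),(189.5,184),(180.5,264),(128.3,258.5)):g("tray",u,v,.022)
# scene: cap top cross-check
s=cv2.cvtColor(cv2.imread("pics/scene0.png"),cv2.COLOR_BGR2HSV)
m=cv2.inRange(s,(100,120,40),(125,255,255));m[:95]=0;m[135:]=0;m[:,:310]=0;m[:,350:]=0
p=cv2.findNonZero(m);print(cv2.boundingRect(p),len(p))
c=calibration("scene");K=c["camera_matrix"];T=np.linalg.inv(c["T"])
b=at("top",152.4,195.5,.11)
q=[b+np.array([.026*np.cos(t),.026*np.sin(t),dz]) for t in np.linspace(0,6.28,40) for dz in(0,-.026)]
q=np.array([K@(T[:3,:3]@x+T[:3,3]) for x in q]);q=q[:,:2]/q[:,2:];print(q.min(0),q.max(0))
```

```text
blue [0.6174 0.2859 0.11  ]
red [0.5005 0.3026 0.11  ]
purple [0.6449 0.136  0.106 ]
pan [ 0.5742 -0.3131  0.08  ]
ringtop [ 0.573  -0.3045  0.128 ]
rack [0.6027 0.007  0.07  ]
rack [ 0.5909 -0.0624  0.07  ]
rack [ 0.4228 -0.0295  0.07  ]
rack [0.4315 0.0387 0.07  ]
tray [0.6739 0.3503 0.022 ]
tray [0.659 0.205 0.022]
tray [0.4367 0.2285 0.022 ]
tray [0.4537 0.3732 0.022 ]
(320, 107, 20, 19) 317
[319.13935136 106.39053147] [341.15519101 128.29139571]
```

Emit:
move_arm:
  jaw: [0,0,0,0,0,0,0,0,0,0]
  dp:
    - [-0.0534,-0.012,0]
    - [-0.0534,-0.012,0]
    - [-0.0534,-0.012,0]
    - [-0.0534,-0.012,0]
    - [-0.0534,-0.012,0]
    - [-0.0534,-0.012,0]
    - [-0.0534,-0.012,0]
    - [-0.0534,-0.012,0]
    - [-0.0534,-0.012,0]
    - [-0.0534,-0.012,0]
  rotation:
    - [0,0,0]
    - [0,0,0]
    - [0,0,0]
    - [0,0,0]
    - [0,0,0]
    - [0,0,0]
    - [0,0,0]
    - [0,0,0]
    - [0,0,0]
    - [0,0,0]
  squeeze: 30

```text
clock: 1.35
position: [0.6179, 0.2846, 0.231]
tool_rot: [-3.141, -0.0, 2.684]
force: [-0.2, 0.3, 2.3]
grip_width: 0.0853
```

Emit:
move_arm:
  jaw: [0,0]
  dp:
    - [0,0,0]
    - [0,0,0]
  rotation:
    - [0,0,0]
    - [0,0,0]

```text
clock: 1.6
position: [0.6166, 0.2859, 0.2308]
tool_rot: [-3.141, -0.001, 2.684]
force: [-0.6, -0.4, -0.4]
grip_width: 0.0856
```

Run:
```python
from h import *
c=calibration("wrist");f=grab_frame("wrist");cv2.imwrite("pics/w1.png",f)
np.savez("w1.npz",K=c["camera_matrix"],T=c["T"])
o=bot.observe();print(o["qpos"],o["position"],o["tool_rot"],o["force"]);print(np.array(c["T"]).round(4))
K=np.array(c["camera_matrix"]);T=np.linalg.inv(c["T"])
x=K@(T[:3,:3]@[.6174,.2859,.11]+T[:3,3]);print(x[:2]/x[2])
```

```text
[-0.53861852  0.61257877  0.0270728   1.44140745 -0.01822892  1.0884378
  0.60592387] [0.61629994 0.28645459 0.23104073] [-3.14143281e+00 -8.14939028e-04  2.68472082e+00] [-0.02860734  0.06497635  0.43524052]
[[ 4.419e-01  8.660e-01  2.338e-01  5.594e-01]
 [ 8.971e-01 -4.265e-01 -1.158e-01  3.148e-01]
 [-5.000e-04  2.609e-01 -9.654e-01  3.735e-01]
 [ 0.000e+00  0.000e+00  0.000e+00  1.000e+00]]
[252.96019305 184.72135541]
```

View pics/w1.png

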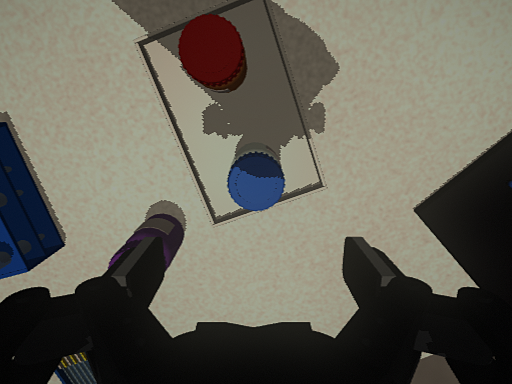

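The wrist picture shows the blue cap top spanning columns 228–285 and rows 152–211. The centre is about (256.5,181.5), within 4 px of the prediction of (253,184.7). The purple look-alike is at lower left, away from the fingers' path.

Run:
```python
from h import *
z=np.load("w1.npz");c={"camera_matrix":z["K"],"T":z["T"]};print(z["K"][0,0])
im=cv2.imread("pics/w1.png");h=cv2.cvtColor(im,cv2.COLOR_BGR2HSV)
m=cv2.inRange(h,(95,90,60),(130,255,255));m[:,:200]=0;m[:,310:]=0;m[:130]=0;m[230:]=0
p=cv2.findNonZero(m);print(cv2.boundingRect(p),cv2.fitEllipse(cv2.convexHull(p)))
T=np.linalg.inv(z["T"])
for C in([.6174,.2859],[.614,.286],[.62,.284],[.6174,.283]):
  q=[np.array([C[0]+.026*np.cos(t),C[1]+.026*np.sin(t),zz]) for t in np.linspace(0,6.28,60) for zz in (.11,)]
  q=np.array([z["K"]@(T[:3,:3]@x+T[:3,3]) for x in q]);q=q[:,:2]/q[:,2:];print(C,q.min(0),q.max(0))
print(at("",256.5,181.5,.11,c))
```

```text
298.66718771285156
(227, 155, 58, 56) ((255.6100616455078, 182.45423889160156), (55.88896560668945, 57.35503005981445), 83.98072052001953)
[0.6174, 0.2859] [224.33468718 156.206937  ] [281.58399046 211.84065781]
[0.614, 0.286] [222.68865605 152.71481737] [280.1063129  208.68128971]
[0.62, 0.284] [223.81267628 159.76466028] [280.88666163 215.06014395]
[0.6174, 0.283] [221.50964987 157.64683625] [278.6835233  213.14330243]
[0.6161 0.2901 0.11  ]
```

Emit:
move_arm:
  jaw: [0,0,0,0,0,0,0,0,0]
  dp:
    - [0.0014,0.0028,0.03]
    - [0,0,0.03]
    - [0,0,0.03]
    - [0,0,0.03]
    - [0,0,0.03]
    - [0,0,0.02]
    - [0,0,0.015]
    - [0,0,0.0075]
    - [0,0,0]
  rotation:
    - [0,0,0]
    - [0,0,0]
    - [0,0,0]
    - [0,0,0]
    - [0,0,0]
    - [0,0,0]
    - [0,0,0]
    - [0,0,0]
    - [0,0,0]

```text
clock: 2.78
position: [0.617, 0.2882, 0.0773]
tool_rot: [-3.142, -0.0, 2.684]
force: [-0.0, -0.6, -0.4]
grip_width: 0.0855
```

Emit:
move_arm:
  jaw: [130,255,255,255,255,255]
  dp:
    - [0,0,0]
    - [0,0,0]
    - [0,0,0]
    - [0,0,0]
    - [0,0,0]
    - [0,0,0]
  rotation:
    - [0,0,0]
    - [0,0,0]
    - [0,0,0]
    - [0,0,0]
    - [0,0,0]
    - [0,0,0]
  squeeze: 25

```text
clock: 3.52
position: [0.6173, 0.2882, 0.078]
tool_rot: [3.141, 0.0, 2.684]
force: [-1.4, -1.2, 6.1]
grip_width: 0.0516
```

Run:
```python
from h import *
o=bot.observe();print(o["qpos"],o["position"],o["tool_rot"],o["force"],o["moment"],o["grip_width"])
f=grab_frame("wrist");cv2.imwrite("pics/w2.png",f)
```

```text
[-0.5333069   0.78322842  0.01528715  1.54904859 -0.01475396  0.80871183
  0.60059935] [0.61726732 0.28821852 0.07796414] [3.14106039e+00 4.92909389e-04 2.68368965e+00] [-1.37822866 -1.16790524  6.11287311] [-0.23380339  0.31702024 -0.02305844] 0.05158732599730668
```

View pics/w2.png

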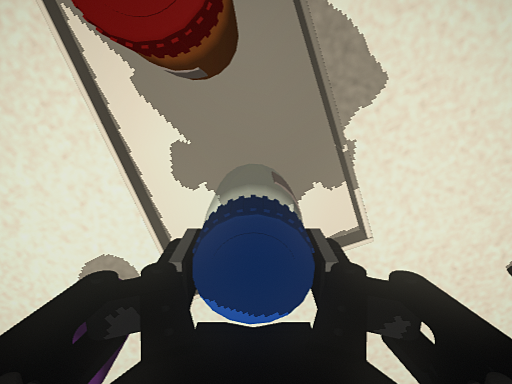

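The cap is held: opening 51.6 mm, with the cap centred between the pads. Now I'll turn it clockwise, which is + about tool z, and watch the moment.

Emit:
move_arm:
  jaw: [255,255,255,255,255,255,255,255,255,255]
  dp:
    - [0,0,0]
    - [0,0,0]
    - [0,0,0]
    - [0,0,0]
    - [0,0,0]
    - [0,0,0]
    - [0,0,0]
    - [0,0,0]
    - [0,0,0]
    - [0,0,0]
  rotation:
    - [0,0,0.03]
    - [0,0,0.03]
    - [0,0,0.03]
    - [0,0,0.03]
    - [0,0,0.03]
    - [0,0,0.03]
    - [0,0,0.03]
    - [0,0,0.03]
    - [0,0,0.03]
    - [0,0,0.03]

```text
clock: 4.82
position: [0.6173, 0.2884, 0.0779]
tool_rot: [3.141, -0.0, 1.738]
force: [-1.3, -0.2, 4.5]
grip_width: 0.0516
```

Run:
```python
from h import *
o=bot.observe();print(o["position"],o["tool_rot"],o["force"],o["moment"],o["grip_width"],o["qpos"])
```

```text
[0.61732353 0.28841771 0.07794025] [ 3.14067287e+00 -4.72773116e-04  1.73827000e+00] [-1.25563737 -0.21462792  4.52435974] [-0.01267418  0.10441273  0.065953  ] 0.05158967891087999 [-0.68465906  0.8041054   0.26240619  1.55842179 -0.26044719  0.81257517
 -0.1519078 ]
```

Emit:
move_arm:
  jaw: [255,255,255,255,255,255,255,255,255]
  dp:
    - [0,0,0]
    - [0,0,0]
    - [0,0,0]
    - [0,0,0]
    - [0,0,0]
    - [0,0,0]
    - [0,0,0]
    - [0,0,0]
    - [0,0,0]
  rotation:
    - [0,0,0.03]
    - [0,0,0.03]
    - [0,0,0.03]
    - [0,0,0.03]
    - [0,0,0.03]
    - [0,0,0.02]
    - [0,0,0.02]
    - [0,0,0.02]
    - [0,0,0]

```text
clock: 5.95
position: [0.6174, 0.2885, 0.0779]
tool_rot: [3.141, -0.001, 1.081]
force: [-0.7, -0.5, 6.5]
grip_width: 0.0516
```

Run:
```python
from h import *
o=bot.observe();print(o["position"],o["tool_rot"],o["force"],o["moment"],o["grip_width"],o["qpos"])
f=grab_frame("wrist");cv2.imwrite("pics/w3.png",f)
```

```text
[0.61740328 0.28850472 0.07794804] [ 3.14093205e+00 -9.78120092e-04  1.08073021e+00] [-0.67175284 -0.46824337  6.48657566] [-0.00991417  0.05243386  0.05635876] 0.05164932864394941 [-0.78520327  0.8357701   0.43348375  1.56436071 -0.43298243  0.83697958
 -0.67449128]
```

View pics/w3.png

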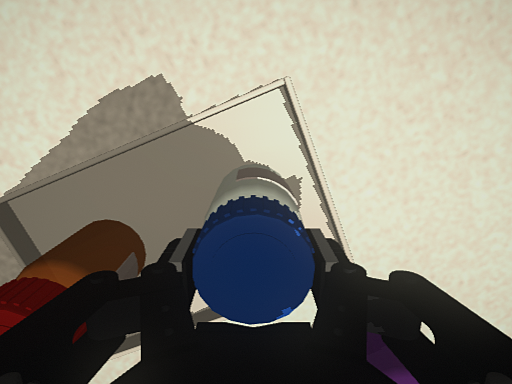

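The cap turned 1.60 rad, more than its largest start value. The moment has levelled at about 0.06 N m, against 0.006 for the cap alone, so the bottle is turning with it and the cap is at its stop. The picture shows the cap still centred between the pads at (254,258). Now I'll lift.

Emit:
move_arm:
  jaw: [255,255,255,255,255,255,255,255,255,255]
  dp:
    - [0,0,0]
    - [0,0,-0.005]
    - [0,0,-0.015]
    - [0,0,-0.03]
    - [0,0,-0.04]
    - [0,0,-0.04]
    - [0,0,-0.04]
    - [0,0,-0.035]
    - [0,0,-0.02]
    - [0,0,-0.0075]
  rotation:
    - [0,0,0]
    - [0,0,0]
    - [0,0,0]
    - [0,0,0]
    - [0,0,0]
    - [0,0,0]
    - [0,0,0]
    - [0,0,0]
    - [0,0,0]
    - [0,0,0]
  squeeze: 45

```text
clock: 7.25
position: [0.617, 0.2882, 0.264]
tool_rot: [3.141, -0.001, 1.082]
force: [-0.6, -0.5, -1.9]
grip_width: 0.0505
```

Run:
```python
from h import *
o=bot.observe();print(o["position"],o["tool_rot"],o["force"],o["moment"],o["grip_width"],o["qpos"])
y=o["tool_rot"][2];d=np.array([.574,-.312])-o["position"][:2]
print("to pan, units",np.array([[np.cos(y),np.sin(y)],[np.sin(y),-np.cos(y)]])@d/.8)
s=grab_frame("scene");t=cv2.imread("pics/scene0.png")
m=np.hstack([cv2.resize(t[240:370,70:230],(400,325),interpolation=2),cv2.resize(s[20:150,260:420],(400,325),interpolation=2)])
cv2.imwrite("pics/s1.png",m)
c=calibration("scene");K=c["camera_matrix"];T=np.linalg.inv(c["T"])
x=K@(T[:3,:3]@[.574,-.312,.08]+T[:3,3]);x=x[:2]/x[2];print(x,(x-[70,240])*2.5)
q=np.array([K@(T[:3,:3]@[.574+.06*np.cos(a),-.312+.06*np.sin(a),.08]+T[:3,3]) for a in np.linspace(0,6.28,60)]);q=q[:,:2]/q[:,2:];print(((q.min(0)-[70,240])*2.5),((q.max(0)-[70,240])*2.5))
```

```text
[0.61704219 0.28822895 0.26401753] [ 3.14135068e+00 -5.98529240e-04  1.08158564e+00] [-0.64729166 -0.48958683 -1.87525222] [-0.01904529 -0.03698727 -0.00710581] 0.05048339178916071 [-0.83652614  0.64285286  0.53210014  1.41867753 -0.33681106  1.17028729
 -0.749891  ]
to pan, units [-0.68756414  0.30508957]
[152.7741169  304.62431685] [206.93529225 161.56079214]
[124.28640814  83.79009333] [288.27955684 247.93192969]
```

View pics/s1.png

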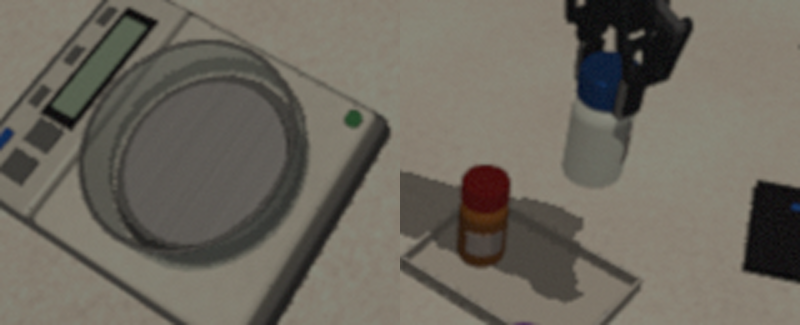

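The left half shows the pan at about (205,164) in the crop, against the top-camera prediction of (207,161.5); they agree within about 1 camera pixel. The right half shows the bottle hanging upright in the grip with the amber bottle undisturbed. Now I'll carry it across.

Emit:
move_arm:
  jaw: [255,255,255,255,255,255,255,255,255,255]
  dp:
    - [-0.012,0.0053,0]
    - [-0.025,0.0111,0]
    - [-0.036,0.016,0]
    - [-0.036,0.016,0]
    - [-0.036,0.016,0]
    - [-0.036,0.016,0]
    - [-0.036,0.016,0]
    - [-0.036,0.016,0]
    - [-0.036,0.016,0]
    - [-0.036,0.016,0]
  rotation:
    - [0,0,0]
    - [0,0,0]
    - [0,0,0]
    - [0,0,0]
    - [0,0,0]
    - [0,0,0]
    - [0,0,0]
    - [0,0,0]
    - [0,0,0]
    - [0,0,0]

```text
clock: 8.55
position: [0.5957, 0.0017, 0.263]
tool_rot: [-3.141, 0.001, 1.08]
force: [0.0, -0.5, -1.5]
grip_width: 0.0504
```

Emit:
move_arm:
  jaw: [255,255,255,255,255,255,255,255,255,255]
  dp:
    - [-0.036,0.016,0]
    - [-0.036,0.016,0]
    - [-0.036,0.016,0]
    - [-0.036,0.016,0]
    - [-0.036,0.016,0]
    - [-0.036,0.016,0]
    - [-0.036,0.016,0]
    - [-0.036,0.016,0]
    - [-0.025,0.0111,0]
    - [-0.012,0.0053,0]
  rotation:
    - [0,0,0]
    - [0,0,0]
    - [0,0,0]
    - [0,0,0]
    - [0,0,0]
    - [0,0,0]
    - [0,0,0]
    - [0,0,0]
    - [0,0,0]
    - [0,0,0]

```text
clock: 9.8
position: [0.5749, -0.2816, 0.263]
tool_rot: [-3.141, 0.001, 1.079]
force: [-0.5, -0.4, -1.5]
grip_width: 0.051
```

Run:
```python
from h import *
o=bot.observe();print(o["position"],o["tool_rot"],o["force"],o["moment"],o["grip_width"],o["qpos"])
c=calibration("wrist");f=grab_frame("wrist");cv2.imwrite("pics/w4.png",f)
np.savez("w4.npz",K=c["camera_matrix"],T=c["T"])
print(at("scene",70+204.5/2.5,240+164/2.5,.08))
K=c["camera_matrix"];T=np.linalg.inv(c["T"])
for r,z in((.06,.08),(.072,.128)):
  q=np.array([K@(T[:3,:3]@[.574+r*np.cos(a),-.312+r*np.sin(a),z]+T[:3,3]) for a in np.linspace(0,6.28,60)]);q=q[:,:2]/q[:,2:];print(q.min(0),q.max(0))
```

```text
[ 0.57492645 -0.28157479  0.26295708] [-3.14094990e+00  6.94678760e-04  1.07893973e+00] [-0.48740227 -0.36902959 -1.52381776] [ 0.01890745 -0.01837444 -0.03411761] 0.05102958212074053 [ 0.00210913  0.57978479  0.57052983  1.54189436 -0.33426446  1.1193918
  0.15349743]
[ 0.5738 -0.3143  0.08  ]
[210.50494878 143.02956732] [316.36168238 244.87765418]
[191.41967978 135.3368474 ] [338.74310529 275.44189875]
```

View pics/w4.png

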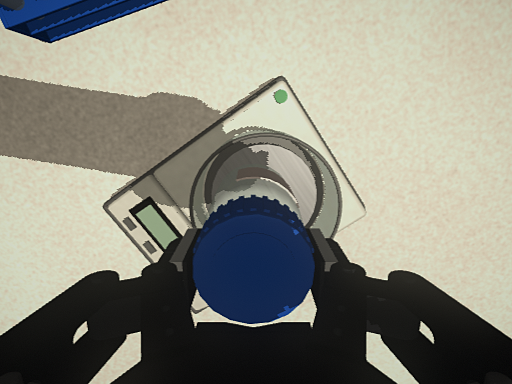

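The picture shows the ring top spanning columns 190–341 with its top edge at row 130. The prediction for (0.574,-0.312) was 188–342 and row 132, so three cameras agree on a pan centre of about (0.574,-0.3125). I'll centre over it.

Emit:
move_arm:
  jaw: [255,255,255,255,255]
  dp:
    - [-0.0174,0.0086,0]
    - [-0.0124,0.0061,0]
    - [-0.005,0.0025,0]
    - [0,0,0]
    - [0,0,0]
  rotation:
    - [0,0,0]
    - [0,0,0]
    - [0,0,0]
    - [0,0,0]
    - [0,0,0]

```text
clock: 10.48
position: [0.5758, -0.3099, 0.2632]
tool_rot: [-3.141, -0.0, 1.082]
force: [0.7, 0.2, -1.5]
grip_width: 0.051
```

Run:
```python
from h import *
o=bot.observe();print(o["position"],o["tool_rot"],o["force"],o["grip_width"])
s=grab_frame("scene");t=grab_frame("top")
m=np.hstack([cv2.resize(s[230:360,70:230],(400,325),interpolation=2),cv2.resize(t[140:270,310:470],(400,325),interpolation=2)])
cv2.imwrite("pics/s2.png",m)
# predicted bottle base outline in scene for base 74 mm above-TCP relation
P=o["position"].copy();P[2]-=.074;c=calibration("scene");K=c["camera_matrix"];T=np.linalg.inv(c["T"])
q=np.array([K@(T[:3,:3]@(P+[.028*np.cos(a),.028*np.sin(a),0])+T[:3,3]) for a in np.linspace(0,6.28,60)]);q=q[:,:2]/q[:,2:];print(((q.min(0)-[70,230])*2.5),((q.max(0)-[70,230])*2.5))
```

```text
[ 0.57577017 -0.30992345  0.26324537] [-3.14142580e+00 -2.28078624e-04  1.08208169e+00] [ 0.65605266  0.16608695 -1.4866559 ] 0.051039287679063905
[121.25606401  93.75895779] [210.19605734 179.44879431]
```

View pics/s2.png

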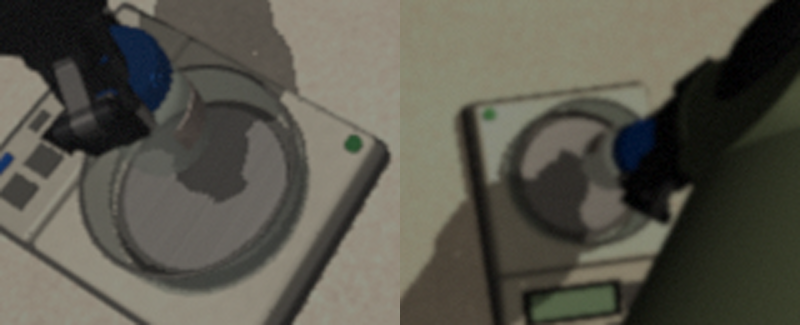

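The bottle is upright. Its base shows at crop (122–211, to about 177), against a prediction of (121–210, 94–179), so the base is at TCP − 74 mm as assumed. Next I'll fix the 3 mm centring error and lower it into the ring.

Emit:
move_arm:
  jaw: [255,255,255,255,255,255,255,255,255,255]
  dp:
    - [-0.0039,-0.0005,0.005]
    - [0,0,0.015]
    - [0,0,0.02]
    - [0,0,0.02]
    - [0,0,0.02]
    - [0,0,0.02]
    - [0,0,0.015]
    - [0,0,0.007]
    - [0,0,0]
    - [0,0,0]
  rotation:
    - [0,0,0]
    - [0,0,0]
    - [0,0,0]
    - [0,0,0]
    - [0,0,0]
    - [0,0,0]
    - [0,0,0]
    - [0,0,0]
    - [0,0,0]
    - [0,0,0]

```text
clock: 11.82
position: [0.574, -0.3131, 0.1662]
tool_rot: [3.141, -0.0, 1.082]
force: [-0.2, -0.6, -1.3]
grip_width: 0.0509
```

Run:
```python
from h import *
o=bot.observe();print(o["position"],o["tool_rot"],o["force"],o["grip_width"])
c=calibration("wrist");w=grab_frame("wrist");s=grab_frame("scene")
m=np.hstack([cv2.resize(s[230:360,70:230],(400,325),interpolation=2),cv2.resize(w[90:350,96:416],(400,325),interpolation=2)])
cv2.imwrite("pics/s3.png",m)
P=o["position"].copy();P[2]-=.074;c=calibration("scene");K=c["camera_matrix"];T=np.linalg.inv(c["T"])
q=np.array([K@(T[:3,:3]@(P+[.028*np.cos(a),.028*np.sin(a),0])+T[:3,3]) for a in np.linspace(0,6.28,60)]);q=q[:,:2]/q[:,2:];print(((q.min(0)-[70,230])*2.5),((q.max(0)-[70,230])*2.5))
```

```text
[ 0.57403055 -0.31314967  0.16621268] [ 3.14082370e+00 -2.67530539e-05  1.08152431e+00] [-0.23075108 -0.62974183 -1.25791247] 0.05088125862943082
[162.36064026 145.20237754] [240.13182006 222.71970726]
```

View pics/s3.png

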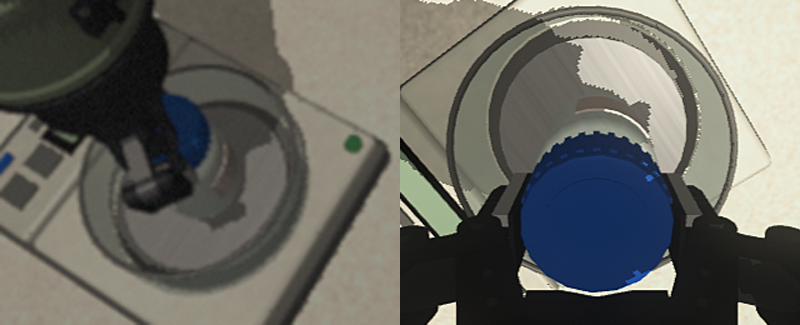

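The bottle is inside the ring and free of it. In the wrist half the ring spans 448–738 (centre 593) and the cap centre is at 597. The base is 12 mm above the pan, so I'll lower it 2 mm more and settle.

Emit:
move_arm:
  jaw: [255,255,255,255,255,255,255]
  dp:
    - [0,0,0.0025]
    - [0,0,0]
    - [0,0,0]
    - [0,0,0]
    - [0,0,0]
    - [0,0,0]
    - [0,0,0]
  rotation:
    - [0,0,0]
    - [0,0,0]
    - [0,0,0]
    - [0,0,0]
    - [0,0,0]
    - [0,0,0]
    - [0,0,0]

```text
clock: 12.8
position: [0.5738, -0.313, 0.1637]
tool_rot: [3.142, 0.0, 1.082]
force: [-0.1, 0.4, -1.6]
grip_width: 0.051
```

Run:
```python
from h import *
from workcell import workorder
o=bot.observe();print(o["clock"],o["position"],o["tool_rot"],o["force"],o["moment"],o["grip_width"],abs(o["qd"]).max())
if abs(o["position"]-[.574,-.3125,.164]).max()<.003: print(workorder.job_done())
```

```text
12.8 [ 0.57379924 -0.31301226  0.16371513] [3.14156455e+00 4.92143680e-05 1.08158170e+00] [-0.07210271  0.41147128 -1.64376182] [-0.05466791  0.06790861 -0.01866011] 0.05098580401540036 0.0013426659211949754
the job is handed in; nothing more can be done
None
```

I tightened the blue cap in the tray, carried the bottle over to the balance, and handed the job in at 12.8 s. The arm is still holding the bottle upright inside the draught ring.

- **Cap:** I turned it 1.60 rad clockwise, more than its largest starting value of 1.3. The moment then levelled at about 0.06 N m, ten times the cap's own friction, so the bottle was turning with the cap at its stop. I did not measure the cap angle itself.
- **Carry:** The base was about 186–190 mm above the table as it crossed the tube rack and the ring rim, against 124 mm and 128 mm. The force readings at the end of each move showed only the bottle's weight after lifting, and no sign of contact.
- **Final position:** The tool is at (0.574, -0.313). I put the pan centre at about (0.574, -0.3125); the top, scene and wrist cameras agree on it within about 2–3 mm. By the tool's height, the base is about 9.7 mm above the pan. The arm was still and the tool upright to within 0.001 rad.
- **Bystanders:** The amber bottle looked undisturbed after the lift. I took no final full-scene picture of it, the rack or the slide box.

No check failed.

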